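# Slide a well plate under the microscope condenser into the stage corner

### The arm

A 6-joint arm with a two-finger parallel gripper is mounted at the origin on the work surface. World frame = base frame: x ahead of the robot, y to its left, z up, the work surface at z = 0. Lengths are in mm, angles in degrees, forces in N, time in s.
With the tool pointing down it reaches from about 350 to 850 mm from the base axis. Payload 8.1 kg.
Tool frame: the origin (TCP) lies at the very end of the fingers, on their centre line; the grasp point (between the pads) lies 19 mm behind it (r.grip_depth is the distance from the TCP to the grasp point, in mm); y points along the fingers, z is the direction in which the jaws open and shut, and the axes are right-handed (so a half turn about y gives the same grasp; the last joint's range is limited). The gripper opens to 85 mm and grips with 20 to 120 N. Pads are 22 mm wide; open, the fingers measure 114 mm over their backs; the gripper's body (76 mm by 85 mm) begins 54 mm behind the grasp point. The pads swing forward as they close: fully open they stand 13 mm farther back than shut.
Start: joints at [-78.289, 7.471, 85.268, -0, 87.261, -4.893], TCP at [171.477, -574.979, 231.292] pointing down, gripper open.
Joint ranges: [-169.43, 169.43], [-51.17, 129.36], [1.28, 143.12], [-76.62, 256.62], [0, 156.53], [-152.29, 152.29]. Speed limits (degrees/s): [136.94, 136.94, 159.86, 180, 180, 180].

### API

Orientations are given as [roll, pitch, yaw] about the fixed x, y, z axes, in that order (R = Rz(yaw) Ry(pitch) Rx(roll)).
In Python, from bench import readout, eyes, r gives the robot as it stands. The module is installed in compiled form; this text tells all that it offers.
- The arm moves only by the tool move_arm, never from a script. Its argument "motion" is text: rows parted by semicolons, each of 6 numbers parted by spaces: the shift along the world's x, y, z in cm, then the turn, a rotation vector about the world's x, y, z in degrees. A call has 1 to 10 rows; each row is the pose to reach, as a shift and turn from the pose commanded when the call began; what a row does not reach only later rows make up. A row lasts 1/12 s, in which the tool goes at most 41.7 mm and 7.16 degrees, less where a joint would pass 70% of its speed; a pose out of reach is approached as far as the arm can. A call with a gripper value outside its range is refused whole. "fingers" is the finger opening in cm, from 0 to 8.54, set as the call begins (left out, the last holds). The fingers move at their own pace and stop on an object; "squeeze" is the grip in N (left out, the last holds). Time passes only in rows, so rows that repeat a pose let the fingers close. It gives the time, the measured TCP pose, the force and the opening at its end, in the units of the state.
- readout.sense(): the state, without advancing time (a new reading comes with each control period).
- eyes.snapshot(name): name is "side" or "top" or "wrist"; returns a dict with "image" (480x640x3 uint8, blue, green, red), "fx", "fy", "cx", "cy" (pixels), "dist_coeffs" ([k1, k2, p1, p2, k3] as OpenCV has them; the pictures are not rectified), "world_to_cam" (4x4, takes a point from world to camera coordinates). Camera axes: x right, y down, z forward; pixel columns grow to the right and rows downward; lengths in mm; the calibration is good to about 2 mm. A picture is of the moment at which its call begins. There is no depth.
- r.hand_in(): hands the job in, once; it reports no verdict.
The state is a dict: "time": time; "joint_pos": joint angles; "qd": joint speeds; "joint_efforts": joint torques, N m; "tool_pos": TCP position; "tcp_rot": TCP orientation; "ft_force": force on the tool from outside, world axes, zero at the start; "wrist_torque": the same for the moment, N m; "finger_gap": finger opening in mm.
Only numpy, scipy, OpenCV 4.12 (cv2) and the standard library are available. Lean on these libraries where they do the work, as an engineer would, in place of code of your own. Each camera call takes 0.05 s, during which the arm holds its last target. There are 200 camera calls.

### The job

Load the lidded well plate standing on the microscope stage for viewing: with the fingertips, push it along the stage and under the low condenser until it sits squarely in the corner, up against both the guide bar and the end stop. Push gently and keep the plate flat on the stage, never lifting or carrying it, and without the plate or the robot knocking the condenser or its lamp arm. Leave the small dish on the stage and the other things on the bench where they are.

Things in the scene. Friction and masses are not known exactly. Their poses are not given: they have to be found in the camera images.
- scope: Black inverted microscope; does not move. Origin on the bench straight below the seat, axes as the seat's. Its stage is a flat dark plate 140 mm above the bench, 315 x 220 mm: x -225 (loading end, nearest the robot) to +90 mm, y -160 to +60 mm. Column at y = +220 mm and beyond, 290 mm high.
- seat (a point): Point on the stage surface where the middle of the plate's underside lies when the plate is fully home in the corner. z up; +x runs along the guide bar from the loading end to the end stop (away from the robot, within 0.25 rad), +y points to the guide bar and the column.
- guide (a point): Guide bar: bare aluminium bar on the stage along x, 10 mm high, 8 mm wide, 269 mm long (x = -205 to +64 mm from the seat). The point is at mid-length on the top edge of its plate-side face, 43 mm to the +y side of the seat. Axes as the seat's.
- stop (a point): End stop: bare aluminium bar on the stage along y, 10 mm high, 8 mm wide, meeting the guide bar's far end in a corner (y = -40 to +51 mm from the seat). The point is on the top edge of its plate-side face, 64 mm beyond the seat along +x. Axes as the seat's.
- lamp_arm: Fixed condenser with its lamp arm, the bridge. Origin: centre of its underside, 24 mm above the stage (4 mm over the lid), 13 mm beyond the seat in +x. Round, radius 18 mm at the underside, 30 mm from 14 mm higher up. From 90 to 126 mm above the stage it is 62 mm wide and an arm 48 mm wide runs along +y to the column; the lamp housing on top reaches 158 mm above the stage.
- plate: The plate to be moved: a frosted white 12-well plate with its lid clipped on, as one piece 128 mm (x) by 86 mm (y) by 20 mm high, about 0.11 kg, loose; it slides easily. Origin: centre of its underside; z up. It starts flat on the loading end of the stage, clear of the condenser and of the guide bar, its long side along the guide bar within 0.2 rad. Either end may lead.
- dish_mid (a point): Centre (half-way up) of a small round culture dish, 38 mm across and 12 mm high, loose, on the stage's far corner away from the guide bar. Leave it alone.
- bottle_mid (a point): Centre, 50 mm up, of an amber bottle with an orange cap, 54 mm across and 105 mm high, loose, standing on the bench beside the microscope. Leave it alone.
- tipbox_mid (a point): Centre (half-way up) of a blue pipette-tip box with a pale lid, 124 x 86 x 63 mm, loose, on the bench. Leave it alone.
- marker_mid (a point): Centre of a marker pen with a red cap, 105 mm long and 13 mm thick, lying loose on the bench beside the microscope. Leave it alone.
- rack_mid (a point): Point 30 mm up in the middle of a green tube rack, 60 x 210 mm, 104 mm high with its capped tubes, loose, on the bench. Leave it alone.
- spare_mid (a point): Centre (half-way up) of a second well plate with an amber lid, 128 x 86 x 20 mm, lying on the bench to the left of the microscope. Not the one to load; leave it alone.
Mind the look-alikes: they are no part of the job. Leave any black or turquoise look-alike of the plate alone.

How it is judged (in metres and radians):
At the end, for the whole second after the job is handed in: The plate lies flat on the stage at rest under the condenser, in the corner: within 3 mm of the end stop and of the guide bar and within 0.03 rad of square to them (x of plate in the frame of seat between -0.003 and 0.003 m and y of plate in the frame of seat between -0.003 and 0.003 m and z of plate in the frame of seat between -0.002 and 0.002 m and angle between the x axis of plate and the x axis of seat, either way round below 0.03 rad and angle between plate's own z axis and vertical below 0.02 rad and linear speed of plate below 0.01 m/s); the robot touches nothing.
It fails at once if the plate is lifted off the stage, falls from it (more than 4 mm) or is tipped (more than 0.06 rad) (z of plate in the frame of seat above 0.004 m or z of plate in the frame of seat below -0.004 m or angle between plate's own z axis and vertical above 0.06 rad).
It fails at once if the plate touches the condenser or lamp arm (more than 0.5 N), or the robot knocks it (more than 3 N) (contact force between plate and lamp_arm above 0.5 N or contact force between any of the arm, the fingers and lamp_arm above 3 N).
It fails at once if the plate is pushed or squeezed with more than 40 N, or by a part of the robot other than its fingers (more than 5 N) (contact force between the fingers and plate above 40 N or contact force between the arm and plate above 5 N).
It fails at once if the dish (more than 10 mm) or another thing on the bench (more than 20 mm) is moved (distance of dish_mid from where it was at the start of the episode above 0.01 m or distance of any of bottle_mid, tipbox_mid, marker_mid, rack_mid, spare_mid from where it was at the start of the episode above 0.02 m).
It also fails if it takes over 45 s, if anything falls off the work surface, if the arm or the gripper's body presses on something with over 40 N, if the wrist force passes 120 N, or if a joint passes its speed limit or range.

## Working session

There is one attempt and no reset: what is moved stays moved. The work goes in short steps, Python scripts to look and compute and a tool call to move; the robot and the scene stay as the last step left them, time stands still between calls to the robot, and variables do not carry over. Pictures are saved under pics/ and viewed, about 8 in all and at most 12, crops included, and the job is handed in when it is done.

Besides the shell and the picture viewer there is one more tool, called as name(argument=value, ...), one argument or row to a line, values as JSON. move_arm: Moves the arm, as the interface text tells. Its arguments: {"type":"object","properties":{"motion":{"type":"string"},"fingers":{"type":"number"},"squeeze":{"type":"number"}},"required":["motion"]}

```bash
mkdir -p pics; cat > h.py <<'E'
import numpy as np, cv2
from bench import readout, eyes, r
def snap(n,f):
    s=eyes.snapshot(n); cv2.imwrite('pics/'+f+'.png',s['image']); 
    import pickle; pickle.dump(s,open('pics/'+f+'.pkl','wb')); return s
def load(f):
    import pickle; return pickle.load(open('pics/'+f+'.pkl','rb'))
def K(s): return np.array([[s['fx'],0,s['cx']],[0,s['fy'],s['cy']],[0,0,1.]])
def proj(s,P):
    T=np.array(s['world_to_cam']); rv=cv2.Rodrigues(T[:3,:3])[0]
    return cv2.projectPoints(np.array(P,float).reshape(-1,1,3),rv,T[:3,3],K(s),np.array(s['dist_coeffs'],float))[0].reshape(-1,2)
def ray(s,px,z):
    T=np.array(s['world_to_cam']);u=cv2.undistortPoints(np.array(px,float).reshape(-1,1,2),K(s),np.array(s['dist_coeffs'],float)).reshape(-1,2)
    d=np.c_[u,np.ones(len(u))]@T[:3,:3]; c=-T[:3,:3].T@T[:3,3]
    return c+d*((z-c[2])/d[:,2])[:,None]
E
python3 - <<'E'
from h import *
for n in ('top','side'):
    s=snap(n,n+'0'); T=np.array(s['world_to_cam']); print(n,-T[:3,:3].T@T[:3,3])
print(readout.sense())
E
```

```text
top [3.09812693e+02 3.90831239e-02 1.34260489e+03]
side [ 295.59394533 -703.34012775  886.17800425]
{'time': 0.1, 'joint_pos': array([-7.82896599e+01,  7.51156079e+00,  8.53235459e+01,  1.34642954e-03,
        8.72622595e+01, -4.89517486e+00]), 'qd': array([ 0.01817992, -0.193081  , -0.12824639, -0.05182533, -0.05750967,
       -0.11155343]), 'joint_efforts': array([ 1.17594151e-03, -5.70951784e+01, -5.01942337e+01, -1.31673723e-04,
        8.20600282e-03,  8.73986323e-06]), 'tool_pos': array([ 171.37452927, -574.48120848,  230.3363581 ]), 'tcp_rot': array([-9.00968963e+01,  9.64842030e-03, -1.63394559e+02]), 'ft_force': array([0.05954328, 0.40427651, 0.46701317]), 'wrist_torque': array([ 0.01362148, -0.03883976,  0.03047363]), 'finger_gap': 85.51402677193471}
```

View pics/top0.png

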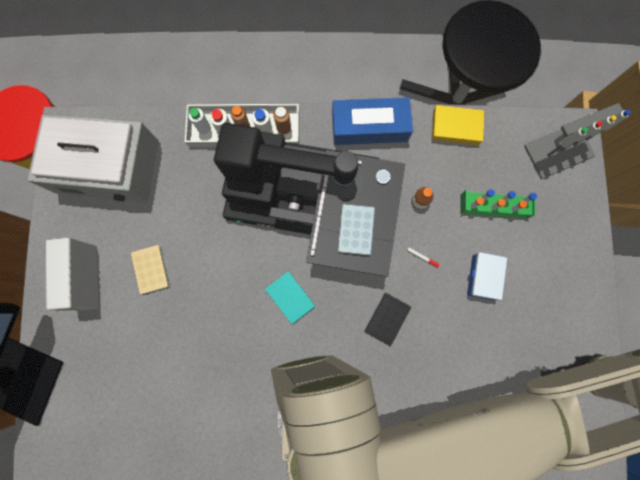

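View pics/side0.png

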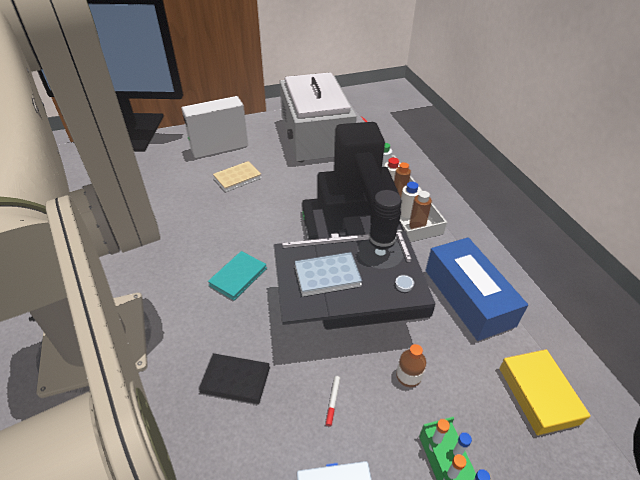

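The top view shows the plate near (357,230), the guide bar along (325,180)-(313,253), the condenser at (345,165) and the dish at (383,176). I'll enlarge the stage in both views.

```bash
python3 - <<'E'
from h import *
a=load('top0')['image'][145:285,295:415]; b=load('side0')['image'][220:330,265:445]
A=cv2.resize(a,None,fx=4,fy=4,interpolation=cv2.INTER_CUBIC)
cv2.imwrite('pics/topc.png',A)
cv2.imwrite('pics/sidec.png',cv2.resize(b,None,fx=4,fy=4,interpolation=cv2.INTER_CUBIC))
E
```

```text
(no output)
```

View pics/topc.png

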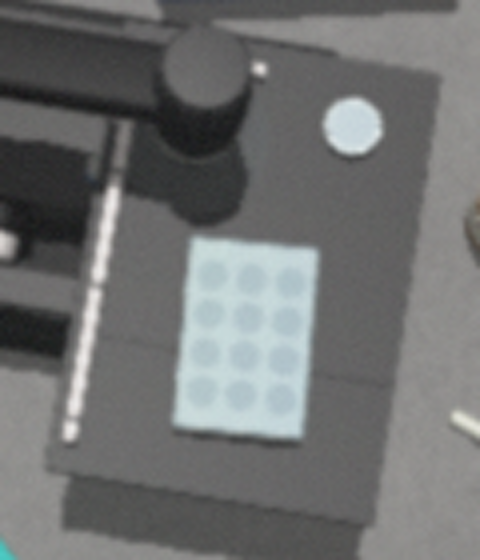

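View pics/sidec.png

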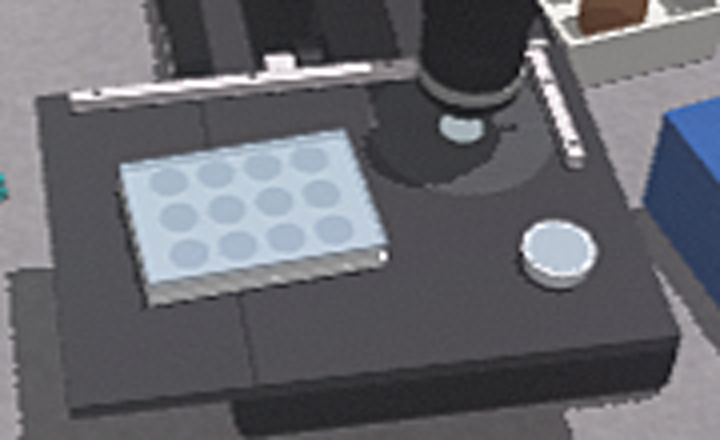

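```bash
cat > fit.py <<'E'
from h import *
from scipy.optimize import least_squares
t,s=load('top0'),load('side0')
ot=lambda p:np.array(p)/4.+[295,145]-.375
os_=lambda p:np.array(p)/4.+[265,220]-.375
def W(p,L):
    c,n=np.cos(p[2]),np.sin(p[2]); L=np.array(L,float)
    return np.c_[p[0]+c*L[:,0]-n*L[:,1],p[1]+n*L[:,0]+c*L[:,1],L[:,2]]
Lt=[(-225,60,140),(-225,-160,140),(90,-160,140),(-205,47,150)]
Pt=ot([(46,470),(372,525),(440,72),(70,430)])
Ls=[(-225,60,140),(-225,-160,140),(90,-160,140),(-205,47,150),(68,-40,150)]
Ps=os_([(37,97),(72,410),(680,335),(72,96),(575,155)])
f=lambda p:np.r_[(proj(t,W(p,Lt))-Pt).ravel(),(proj(s,W(p,Ls))-Ps).ravel()]
o=least_squares(f,[480,0,0],x_scale=[100,100,1],loss='soft_l1');S=o.x
print('seat',S,np.degrees(S[2])); print(np.round(f(S).reshape(-1,2),1))
q=[(64,43,160),(64,-43,160),(-64,-43,160),(-64,43,160)]
pt=ot([(192,237),(318,248),(302,438),(174,427)]); ps=os_([(346,130),(387,247),(150,286),(120,165)])
g=lambda p:np.r_[(proj(t,W(p,q))-pt).ravel(),(proj(s,W(p,q))-ps).ravel()]
o=least_squares(g,[480,0,0],x_scale=[100,100,1]);P=o.x
print('plate',P,np.degrees(P[2]));print(np.round(g(P).reshape(-1,2),1))
c,n=np.cos(S[2]),np.sin(S[2]);R=np.array([[c,n],[-n,c]])
print('plate in seat',R@(P[:2]-S[:2]),np.degrees(P[2]-S[2]))
E
python3 fit.py
```

```text
seat [ 6.47392041e+02 -5.64923636e+01 -1.69509380e-01] -9.712172044478978
[[-0.6 -0.8]
 [ 0.3 -0.3]
 [ 0.2 -0.3]
 [-0.5  2.2]
 [-0.6  0.1]
 [-0.5 -0.4]
 [ 0.9 -0.1]
 [-0.4  0.3]
 [ 0.6  0.5]]
plate [ 5.20806954e+02 -9.30626811e+01 -1.00255187e-01] -5.744199115780687
[[-0.1 -0.9]
 [ 0.7 -0.3]
 [ 0.6  0. ]
 [-0.3 -0.6]
 [-0.4 -0.2]
 [ 0.4 -0.4]
 [-0.7 -0. ]
 [-0.8  0.1]]
plate in seat [-118.60145728  -57.40092885] 3.9679729286982908
```

move_arm(
  motion="33.4 39.6 0 0 0 63.7;33.4 39.6 0 0 0 63.7;33.4 39.6 0 0 0 63.7;33.4 39.6 0 0 0 63.7;33.4 39.6 0 0 0 63.7;33.4 39.6 0 0 0 63.7;33.4 39.6 0 0 0 63.7;33.4 39.6 0 0 0 63.7;33.4 39.6 0 0 0 63.7;33.4 39.6 0 0 0 63.7",
  fingers=4,
)

```text
time: 0.93
tool_pos: [440.8, -254.5, 231.1]
tcp_rot: [-90.0, 0.0, -99.3]
ft_force: [0.3, -0.9, -1.0]
finger_gap: 39.8
```

move_arm(
  motion="6.2 7.3 0 0 0 0;6.2 7.3 0 0 0 0;6.2 7.3 -3 0 0 0;6.2 7.3 -5 0 0 0;6.2 7.3 -5 0 0 0;6.2 7.3 -5 0 0 0",
)

```text
time: 1.43
tool_pos: [500.9, -182.8, 179.8]
tcp_rot: [-90.2, 0.1, -99.7]
ft_force: [0.1, 0.2, -0.0]
finger_gap: 39.8
```

```bash
python3 - <<'E'
from h import *
s=snap('side','side1'); w=snap('wrist','wr1')
q=readout.sense(); print(q['tool_pos'],q['tcp_rot'],q['ft_force'])
b=s['image'][180:330,245:445]
cv2.imwrite('pics/m1.png',np.hstack([cv2.resize(b,(400,300),interpolation=cv2.INTER_CUBIC),cv2.resize(w['image'],(400,300))]))
E
```

```text
[ 502.28777517 -184.22986004  182.56689423] [-8.99395301e+01 -2.41298082e-02 -9.97471475e+01] [ 0.13459065 -0.64520449  0.58904063]
```

View pics/m1.png

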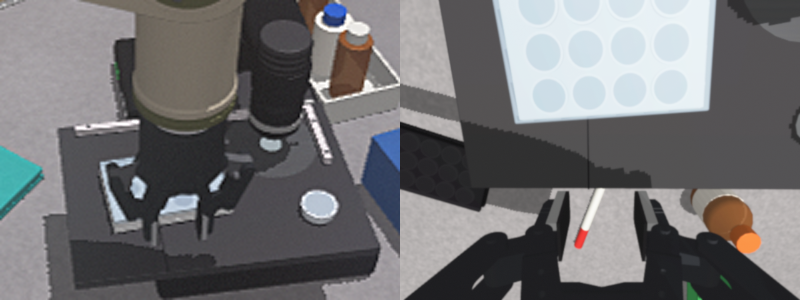

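move_arm(
  motion="0 0 -2 0 0 0;0 0 -3.6 0 0 0;0 0 -3.6 0 0 0;0.17 0.99 -3.6 0 0 0;0.34 1.97 -3.6 0 0 0;0.51 2.96 -3.6 0 0 0;0.59 3.45 -3.6 0 0 0;0.67 3.94 -3.6 0 0 0;0.76 4.44 -3.6 0 0 0;0.84 4.93 -3.6 0 0 0",
)

```text
time: 2.37
tool_pos: [510.8, -133.6, 145.6]
tcp_rot: [-90.0, -0.0, -99.7]
ft_force: [-0.0, 0.7, -0.1]
finger_gap: 40.4
```

```bash
python3 - <<'E'
from h import *
s=snap('side','side2')
q=readout.sense(); print(q['tool_pos'],q['tcp_rot'],q['ft_force'])
b=s['image'][200:320,265:425]
cv2.imwrite('pics/m2.png',cv2.resize(b,None,fx=4,fy=4,interpolation=cv2.INTER_CUBIC))
E
```

```text
[ 510.80221189 -132.86465747  145.46221981] [-8.99901339e+01  2.39744707e-02 -9.96621269e+01] [ 0.29286237  0.25766398 -0.11729887]
```

View pics/m2.png

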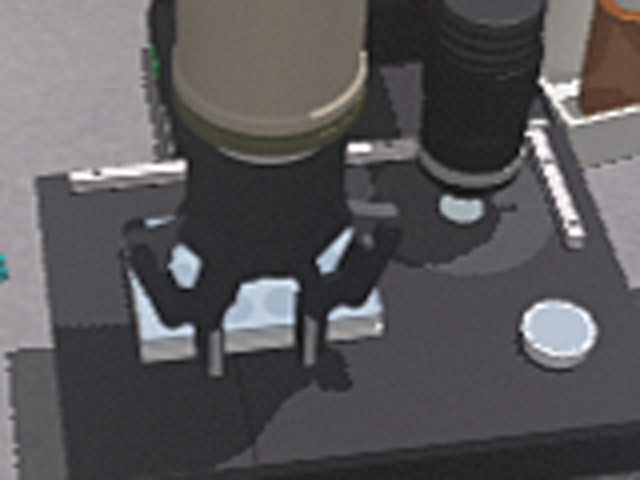

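move_arm(
  motion="0.08 0.49 0 0 0 0;0.17 0.99 0 0 0 0;0.25 1.48 0 0 0 0;0.34 1.97 0 0 0 0;0.42 2.46 0 0 0 0;0.5 2.91 0 0 0 0;0.57 3.3 0 0 0 0;0.61 3.55 0 0 0 0;0.62 3.65 0 0 0 0;0.62 3.65 0 0 0 0",
)

```text
time: 3.25
tool_pos: [516.7, -97.4, 145.3]
tcp_rot: [-90.0, 0.0, -99.7]
ft_force: [-1.1, 0.2, -0.2]
finger_gap: 40.0
```

```bash
cat > look.py <<'E'
import sys
from h import *
f=sys.argv[1]; x0,x1,y0,y1=map(int,sys.argv[2:6])
s=snap('side','s'+f); t=snap('top','t'+f); w=snap('wrist','w'+f)
q=readout.sense(); print(q['tool_pos'],q['tcp_rot'],q['ft_force'])
dx,dy=q['tool_pos'][:2]-np.array([647.39,-56.49]); print('seat',.9857*dx-.1687*dy,.1687*dx+.9857*dy)
b=cv2.resize(s['image'][y0:y1,x0:x1],(400,300),interpolation=cv2.INTER_CUBIC)
a=cv2.resize(t['image'][145:285,290:430],(300,300),interpolation=cv2.INTER_CUBIC)
im=np.hstack([np.hstack([b,a]),])
cv2.imwrite('pics/m%s.png'%f,np.vstack([im,np.hstack([cv2.resize(w['image'],(400,300)),np.zeros((300,300,3),np.uint8)])]))
E
python3 look.py 3 265 425 200 320
```

```text
[516.71169632 -97.82469541 145.31910816] [-8.99969557e+01 -2.19100085e-03 -9.97037935e+01] [ 0.59464169 -0.03725655 -0.1583166 ]
seat -121.8364408217326 -62.78903909503201
```

View pics/m3.png

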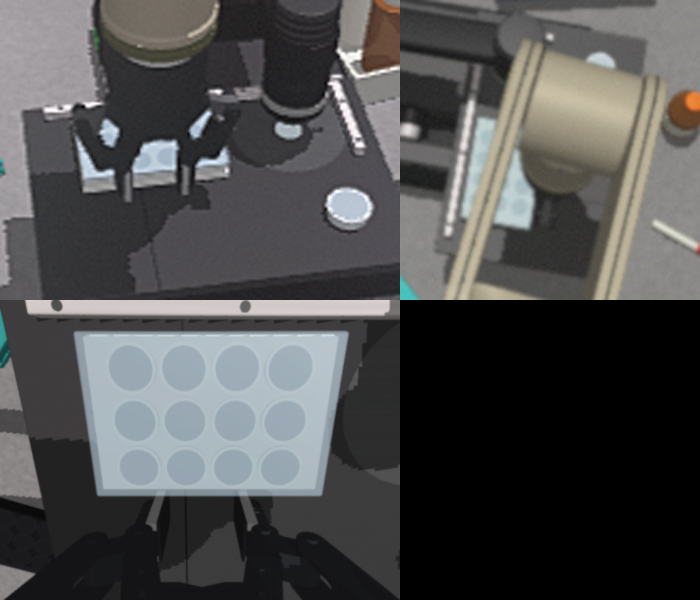

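The wrist view shows the plate square, with a narrow gap to the guide bar: plate top edge about row 333, bar edge about row 316. I'll put a number on the gap.

```bash
cat > gap.py <<'E'
import sys
from h import *
w=load('w'+sys.argv[1]); g=cv2.cvtColor(w['image'],cv2.COLOR_BGR2GRAY)
c=np.array([.9857,-.1687]);n=np.array([.1687,.9857]);S=np.array([647.39,-56.49])
for col in (180,250,320,390,460):
    d=np.diff(cv2.GaussianBlur(g,(3,3),0)[:120,col].astype(int)); e1=int(np.argmin(d)); e2=e1+3+int(np.argmax(d[e1+3:]))
    a=ray(w,[(col,e1+.5)],150)[0]; b=ray(w,[(col,e2+.5)],160)[0]
    print(col,e1,e2,'guide y',n@(a[:2]-S),'plate y',n@(b[:2]-S))
E
python3 gap.py 3
```

```text
180 23 49 guide y 42.41607243418429 plate y 33.97266571246326
250 23 49 guide y 42.473765841586186 plate y 34.02272871370951
320 24 49 guide y 42.228305706116686 plate y 34.04533318790496
390 24 49 guide y 42.22137129228915 plate y 34.04033337974317
460 24 49 guide y 42.18223729028949 plate y 34.00783940571582
```

move_arm(
  motion="0.05 0.3 0 0 0 0;0.09 0.55 0 0 0 0;0.12 0.7 0 0 0 0;0.135 0.79 0 0 0 0;0.135 0.79 0 0 0 0;0.135 0.79 0 0 0 0;0 0 0 0 0 0;-0.25 -1.5 0 0 0 0;-0.34 -2 0 0 0 0;-0.34 -2 0 0 0 0",
)

```text
time: 4.23
tool_pos: [513.1, -119.0, 145.3]
tcp_rot: [-90.0, -0.0, -99.8]
ft_force: [-0.4, 0.2, -0.7]
finger_gap: 40.0
```

```bash
python3 - <<'E'
from h import *
snap('wrist','w4');cv2.imwrite('pics/m4.png',load('w4')['image']);print(readout.sense()['tool_pos'])
E
python3 gap.py 4
```

```text
[ 513.19693498 -118.27074035  145.30632433]
180 71 117 guide y 7.5199297028919645 plate y -6.115719005572863
250 3 107 guide y 26.31906656113649 plate y -3.249975704288989
320 74 118 guide y 6.648335267129831 plate y -6.41563705031024
390 61 74 guide y 10.36093717795898 plate y 5.84582069444415
460 62 65 guide y 10.00588647955929 plate y 8.200323781623368
```

View pics/m4.png

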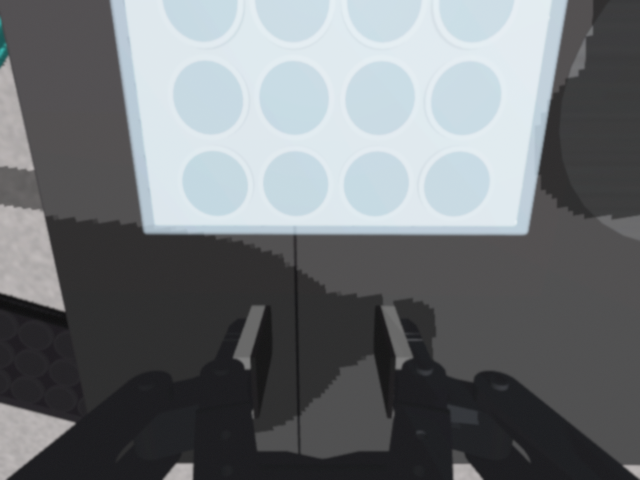

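The plate's near edge runs level from (145,234) to (527,234), clear of the fingers.

```bash
python3 - <<'E'
from h import *
c=np.array([.9857,-.1687]);n=np.array([.1687,.9857]);S=np.array([647.39,-56.49])
w=load('w4')
for z,px in((160,(145,227)),(160,(527,227)),(150,(145,235)),(150,(527,235)),(160,(145,235)),(160,(527,235))):
    a=ray(w,[px],z)[0][:2]-S; print(z,px,c@a,n@a)
E
```

```text
160 (145, 227) -180.71992399267833 -40.46072514049794
160 (527, 227) -55.239691571613676 -40.61381016459544
150 (145, 235) -185.66345532961753 -46.25455538481833
150 (527, 235) -49.57182054992464 -46.418404317760974
160 (145, 235) -181.098440769907 -43.20818428854208
160 (527, 235) -54.8118781183159 -43.360228303363094
```

```bash
python3 - <<'E'
from h import *
from scipy.spatial.transform import Rotation as R
T=np.array(load('w4')['world_to_cam']); cam=-T[:3,:3].T@T[:3,3]
q=readout.sense(); tr=R.from_euler('xyz',q['tcp_rot'],degrees=True); print('cam in tool',tr.inv().apply(cam-q['tool_pos']),q['tool_pos'],q['joint_pos'])
ysd=np.array([.1687,.9857,0])
for a in(-90,90): print(a,(R.from_rotvec(np.radians(-20)*ysd)*R.from_euler('z',a,degrees=True)).as_rotvec(degrees=True))
E
```

```text
cam in tool [ -79.59452892 -143.47208273   -0.55011638] [ 513.19693498 -118.27074035  145.30632433] [-1.85660979e+01 -5.83017973e-01  1.02774185e+02  1.37446527e-02
  7.78104160e+01 -8.78455115e+00]
-90 [ 12.82161982 -18.11661923 -89.00241283]
90 [-18.11661923 -12.82161982  89.00241283]
```

move_arm(
  motion="0 0 3 0 0 0;0 0 6 0 0 0;-2 3 6 12.8 -18.1 -89;-4 6 6 12.8 -18.1 -89;-6.9 9.7 6 12.8 -18.1 -89;-6.9 9.7 6 12.8 -18.1 -89;-6.9 9.7 6 12.8 -18.1 -89;-6.9 9.7 6 12.8 -18.1 -89;-6.9 9.7 6 12.8 -18.1 -89;-6.9 9.7 6 12.8 -18.1 -89",
)

```text
time: 5.12
tool_pos: [444.3, -20.2, 205.5]
tcp_rot: [-86.1, 12.8, -155.4]
ft_force: [0.3, 0.4, -0.2]
finger_gap: 39.9
```

```bash
python3 - <<'E'
from h import *
from scipy.spatial.transform import Rotation as R
q=readout.sense(); 
T=R.from_rotvec(np.radians(-20)*np.array([.1687,.9857,0]))*R.from_euler('z',-90,degrees=True)*R.from_euler('xyz',[-90,0,-99.7],degrees=True)
C=R.from_euler('xyz',q['tcp_rot'],degrees=True)
print(q['tool_pos'],(T*C.inv()).as_rotvec(degrees=True),q['joint_pos'])
E
```

```text
[444.28982572 -20.21407447 205.45251251] [  4.73724735  -6.70360964 -33.08334275] [-13.05939782 -31.74057802 122.78792993   4.77279087  76.39164027
  52.21630298]
```

move_arm(
  motion="0 0 0 4.7 -6.7 -33.1;0 0 0 4.7 -6.7 -33.1;0 0 0 4.7 -6.7 -33.1;0 0 0 4.7 -6.7 -33.1;0 0 0 4.7 -6.7 -33.1;0 0 0 4.7 -6.7 -33.1;0 0 0 4.7 -6.7 -33.1",
)

```text
time: 5.7
tool_pos: [444.2, -20.0, 205.4]
tcp_rot: [-89.8, 19.9, 170.9]
ft_force: [0.5, -0.5, 0.1]
finger_gap: 39.9
```

```bash
python3 - <<'E'
from h import *
from scipy.spatial.transform import Rotation as R
q=readout.sense(); 
T=R.from_rotvec(np.radians(-20)*np.array([.1687,.9857,0]))*R.from_euler('z',-90,degrees=True)*R.from_euler('xyz',[-90,0,-99.7],degrees=True)
C=R.from_euler('xyz',q['tcp_rot'],degrees=True)
print(q['tool_pos'],(T*C.inv()).as_rotvec(degrees=True),q['joint_pos'])
dx,dy=q['tool_pos'][:2]-np.array([647.39,-56.49]); print('seat',.9857*dx-.1687*dy,.1687*dx+.9857*dy)
E
```

```text
[444.20684025 -19.9579285  205.36453602] [ 0.117103   -0.13886345 -0.55519604] [ -9.04614609 -39.85424835 128.96787826  -0.17725223  71.00381886
  90.10259977]
seat -206.4406010259781 1.732663831574051
```

move_arm(
  motion="-0.03 -0.17 -3 0 0 -0.5;-0.03 -0.17 -5 0 0 -0.5;-0.03 -0.17 -5.9 0 0 -0.5;-0.03 -0.17 -5.9 0 0 -0.5;0.46 -0.25 -5.9 0 0 -0.5;0.86 -0.32 -5.9 0 0 -0.5;1.25 -0.39 -5.9 0 0 -0.5;1.65 -0.46 -5.9 0 0 -0.5;2.04 -0.52 -5.9 0 0 -0.5;2.04 -0.52 -5.9 0 0 -0.5",
)

```text
time: 6.53
tool_pos: [465.7, -26.0, 147.0]
tcp_rot: [-89.9, 19.9, 170.2]
ft_force: [-0.3, -1.0, -0.0]
finger_gap: 39.7
```

```bash
python3 look.py 5 265 425 200 320
```

```text
[464.66277709 -25.83448851 146.23304127] [-89.87018072  19.86451852 170.15986144] [ 0.52071978 -0.2842134  -0.23356792]
seat -185.2858084145216 -0.6089448347540802
```

View pics/m5.png

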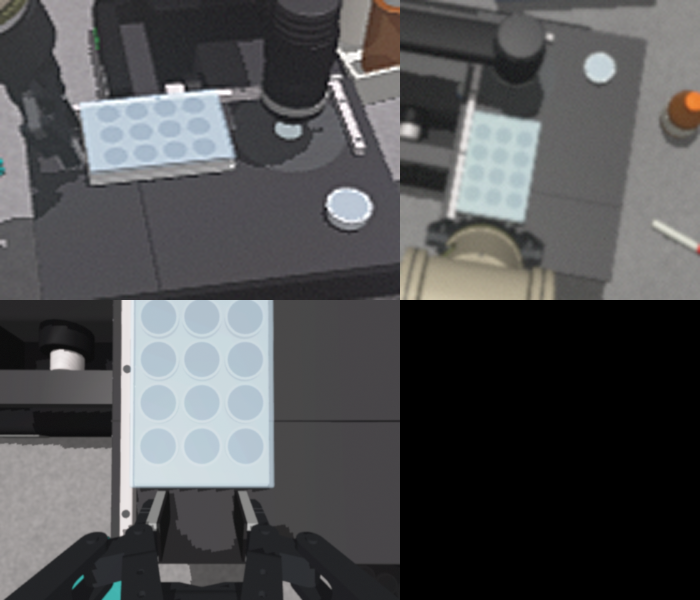

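Fingertips sit just behind the plate's loading end (wrist view, edge near row 488), and the plate lies along the bar. I'll push along +x.

move_arm(
  motion="0.49 -0.08 0 0 0 0;0.99 -0.17 0 0 0 0;1.48 -0.25 0 0 0 0;1.97 -0.34 0 0 0 0;2.46 -0.42 0 0 0 0;2.96 -0.51 0 0 0 0;3.45 -0.59 0 0 0 0;3.94 -0.67 0 0 0 0;4.34 -0.74 0 0 0 0;4.44 -0.76 0 0 0 0",
)

```text
time: 7.52
tool_pos: [509.7, -33.6, 146.3]
tcp_rot: [-89.9, 19.9, 170.1]
ft_force: [-1.2, 0.3, 0.9]
finger_gap: 40.2
```

```bash
python3 look.py 6 265 425 200 320
cat > meas.py <<'E'
import sys
from h import *
c=np.array([.9857,-.1687]);n=np.array([.1687,.9857]);S=np.array([647.39,-56.49])
w=load('w'+sys.argv[1]); g=cv2.GaussianBlur(cv2.cvtColor(w['image'],cv2.COLOR_BGR2GRAY),(3,3),0).astype(int)
def show(l,px,z):
    a=ray(w,[px],z)[0][:2]-S; print(l,px,np.round([c@a,n@a],1))
for col in (300,325,350):
    d=np.diff(g[200:400,col]); show('end',(col,200+int(np.argmin(d))+.5),160)
for row in (60,130,200,260):
    d=np.diff(g[row,330:520]); show('right',(330+int(np.argmin(d))+.5,row),160)
    seg=g[row,180:230]; d=np.diff(seg); show('guide->plate',(180+int(np.argmin(d))+.5,row),150); show(' gap end',(180+int(np.argmin(d))+.5,row),160); print(seg[10:45])
E
python3 meas.py 5; python3 meas.py 6
```

```text
[509.04397067 -33.45492106 146.14922663] [-89.86927619  19.86347537 170.1566754 ] [ 0.29347391  0.2783868  -0.21677496]
seat -140.25369892924442 -0.6332978357479959
end (300, 299.5) [-174.7    7.6]
end (325, 299.5) [-174.7   -1.5]
end (350, 299.5) [-174.7  -10.7]
right (437.5, 60) [-86.5 -43.4]
guide->plate (213.5, 60) [-81.4  42.1]
 gap end (213.5, 60) [-86.3  39.4]
[ 73  74  82 109 154 198 221 228 229 229 228 228 228 228 229 229 230 230
 231 231 232 233 229 220 208 200 200 206 211 214 214 214 214 214 214]
right (437.5, 130) [-112.5  -43.2]
guide->plate (212.5, 130) [-109.2   42.4]
 gap end (212.5, 130) [-112.3   39.7]
[ 74  80 106 152 197 220 227 228 228 228 228 229 229 230 231 231 231 229
 228 229 232 232 226 215 205 202 207 213 216 217 217 217 217 217 217]
right (437.5, 200) [-138.4  -42.9]
guide->plate (212.5, 200) [-136.8   42.3]
 gap end (212.5, 200) [-138.2   39.6]
[ 76  88 121 166 203 221 226 228 228 229 229 229 230 231 231 230 227 224
 226 230 233 230 221 209 201 203 210 215 217 217 217 217 218 217 217]
right (437.5, 260) [-160.4  -42.7]
guide->plate (211.5, 260) [-160.3   
[... 596 characters left out ...]
64.2  41.9]
 gap end (213.5, 130) [-67.3  39.3]
[ 74  79  98 137 184 217 231 234 234 233 233 232 232 232 233 233 233 231
 230 233 237 239 235 226 215 209 212 218 222 223 224 224 224 224 224]
right (438.5, 200) [-93.4 -43.3]
guide->plate (212.5, 200) [-91.8  42.2]
 gap end (212.5, 200) [-93.2  39.5]
[ 75  83 109 156 201 225 232 233 232 232 232 231 232 232 233 233 234 235
 236 237 239 238 231 221 212 212 217 222 224 224 224 224 224 224 224]
right (438.5, 260) [-115.4  -43. ]
guide->plate (212.5, 260) [-115.2   42.1]
 gap end (212.5, 260) [-115.1   39.4]
[ 80 104 153 201 225 231 231 232 232 232 232 232 233 233 233 233 231 231
 233 237 239 235 227 216 212 215 221 225 227 227 227 227 227 227 227]
```

move_arm(
  motion="0.49 -0.08 0 0 0 0;0.99 -0.17 0 0 0 0;1.48 -0.25 0 0 0 0;1.97 -0.34 0 0 0 0;2.46 -0.42 0 0 0 0;2.96 -0.51 0 0 0 0;3.45 -0.59 0 0 0 0;3.94 -0.67 0 0 0 0;4.44 -0.76 0 0 0 0;4.93 -0.84 0 0 0 0",
)

```text
time: 8.5
tool_pos: [558.9, -42.0, 146.3]
tcp_rot: [-89.9, 19.9, 170.1]
ft_force: [0.1, -0.3, -0.2]
finger_gap: 40.1
```

move_arm(
  motion="0.39 -0.07 0 0 0 0;0.69 -0.12 0 0 0 0;0.89 -0.15 0 0 0 0;0.99 -0.17 0 0 0 0;0.99 -0.17 0 0 0 0",
)

```text
time: 8.92
tool_pos: [568.4, -43.6, 146.3]
tcp_rot: [-89.9, 19.9, 170.2]
ft_force: [0.0, 0.3, 0.7]
finger_gap: 40.2
```

```bash
python3 look.py 7 340 420 205 265; python3 meas.py 7 | grep -v '\[ *[0-9]\{2,3\} '
```

```text
[568.22034383 -43.5183207  146.2964266 ] [-89.87369567  19.88558803 170.15231267] [0.1879587  0.45790183 0.23373919]
seat -80.22585238281249 -0.5697367067699393
end (300, 302.5) [-70.8   7.6]
end (325, 302.5) [-70.9  -1.5]
end (350, 302.5) [-70.9 -10.6]
right (437.5, 60) [ 18.4 -43.4]
guide->plate (225.5, 60) [23.5 37.4]
 gap end (225.5, 60) [18.6 35. ]
 249 249 249 249 249 246 241 232 226 227 230 234 235 235 233 225 202]
right (438.5, 130) [ -7.7 -43.5]
guide->plate (180.5, 130) [-4.3 55. ]
 gap end (180.5, 130) [-7.4 51.5]
 173 193 212 224 229 229 226 225 226 230 234 237 237 237 237 237 237]
right (438.5, 200) [-33.5 -43.2]
guide->plate (213.5, 200) [-31.9  41.9]
 gap end (213.5, 200) [-33.3  39.3]
 181 203 220 229 230 229 226 225 228 233 236 238 238 238 238 238 238]
right (439.5, 260) [-55.5 -43.4]
guide->plate (212.5, 260) [-55.4  42.2]
 gap end (212.5, 260) [-55.3  39.5]
 247 248 249 249 246 239 232 230 233 237 239 240 240 240 240 240 240]
```

View pics/m7.png

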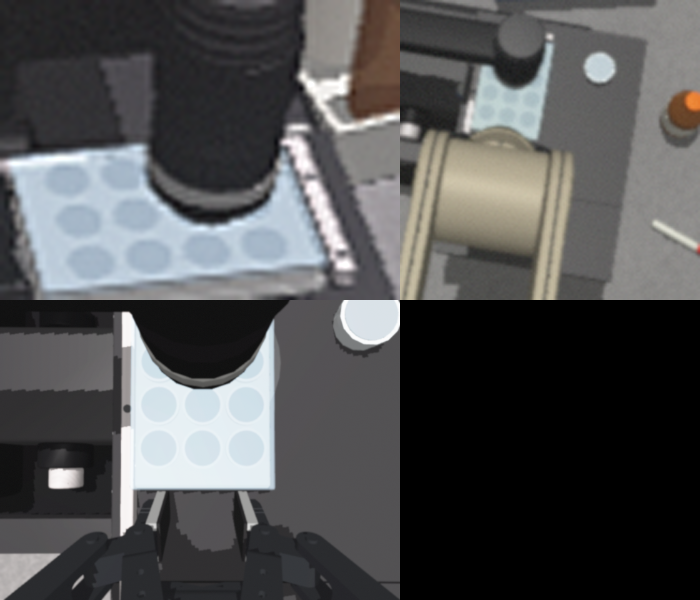

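Plate flush with the guide bar, a few mm short of the stop in the side view. I'll creep the rest and watch the force.

move_arm(
  motion="0.15 -0.03 0 0 0 0;0.3 -0.05 0 0 0 0;0.4 -0.07 0 0 0 0;0.49 -0.08 0 0 0 0;0.49 -0.08 0 0 0 0",
)

```text
time: 9.48
tool_pos: [573.4, -44.4, 146.4]
tcp_rot: [-89.9, 19.9, 170.1]
ft_force: [1.8, 0.6, 0.4]
finger_gap: 39.9
```

move_arm(
  motion="0.05 -0.01 0 0 0 0;0.1 -0.02 0 0 0 0;0.1 -0.02 0 0 0 0",
)

```text
time: 9.73
tool_pos: [574.3, -44.6, 146.3]
tcp_rot: [-89.9, 19.9, 170.2]
ft_force: [-0.3, -0.1, 0.2]
finger_gap: 40.0
```

move_arm(
  motion="0.05 -0.01 0 0 0 0;0.05 -0.01 0 0 0 0;0.05 -0.01 0 0 0 0",
)

```text
time: 9.98
tool_pos: [574.6, -44.6, 146.2]
tcp_rot: [-89.9, 19.9, 170.2]
ft_force: [-2.0, -0.0, 1.8]
finger_gap: 39.8
```

move_arm(
  motion="0.03 0 0 0 0 0;0.03 0 0 0 0 0;0.03 0 0 0 0 0",
)

```text
time: 10.23
tool_pos: [574.7, -44.6, 146.1]
tcp_rot: [-89.9, 19.8, 170.2]
ft_force: [-4.7, 1.1, 2.8]
finger_gap: 40.3
```

```bash
python3 - <<'E'
from h import *
F=[]
for i in range(5): snap('wrist','w8'); q=readout.sense(); F.append(q['ft_force'])
print(np.round(F,1),q['tool_pos'])
E
python3 meas.py 8 | grep end
```

```text
[[-5.5  0.1  2.7]
 [-6.   1.1  3. ]
 [-4.2 -0.   2. ]
 [-5.1  0.4  1.3]
 [-5.1  0.3  2.4]] [574.68050172 -44.61393121 146.09803006]
end (300, 305.5) [-65.4   7.6]
end (325, 304.5) [-65.   -1.5]
end (350, 304.5) [-65.1 -10.6]
 gap end (212.5, 60) [25.  39.7]
 gap end (180.5, 130) [-1.  51.4]
 gap end (213.5, 200) [-26.8  39.2]
 gap end (212.5, 260) [-48.7  39.5]
```

The stop is felt: a steady 5 N. Backing straight off, then a check.

move_arm(
  motion="-0.2 0.03 0 0 0 0;-0.8 0.13 0 0 0 0;-2 0.34 0 0 0 0;-3.9 0.67 0 0 0 0;-5.9 1 0 0 0 0;-7.9 1.35 0 0 0 0;-7.9 1.35 3 0 0 0;-7.9 1.35 6 0 0 0;-7.9 1.35 6 0 0 0",
)

```text
time: 11.23
tool_pos: [498.6, -31.5, 213.3]
tcp_rot: [-89.9, 20.5, 170.2]
ft_force: [0.5, 0.1, 2.6]
finger_gap: 40.2
```

```bash
python3 look.py 9 340 420 205 265
python3 - <<'E'
from h import *
s=load('s9');t=load('t9')
a=cv2.resize(s['image'][205:265,320:420],(800,480),interpolation=cv2.INTER_CUBIC)
cv2.imwrite('pics/m9b.png',np.vstack([a[:,:]])); 
m=cv2.imread('pics/m9.png'); m[300:600,400:700]=cv2.resize(s['image'][210:265,325:415],(300,300),interpolation=cv2.INTER_CUBIC); cv2.imwrite('pics/m9.png',m)
w=load('w9');print(w['world_to_cam'][2])
E
```

```text
[496.30061386 -31.21906557 206.94977829] [-89.87055856  19.99193433 170.15561574] [ 0.36810152 -0.35333877 -0.64932838]
seat -153.19201455458324 -0.5792193771395908
[ 3.28380309e-02 -7.11830442e-03 -9.99435337e-01  3.53603286e+02]
```

View pics/m9.png

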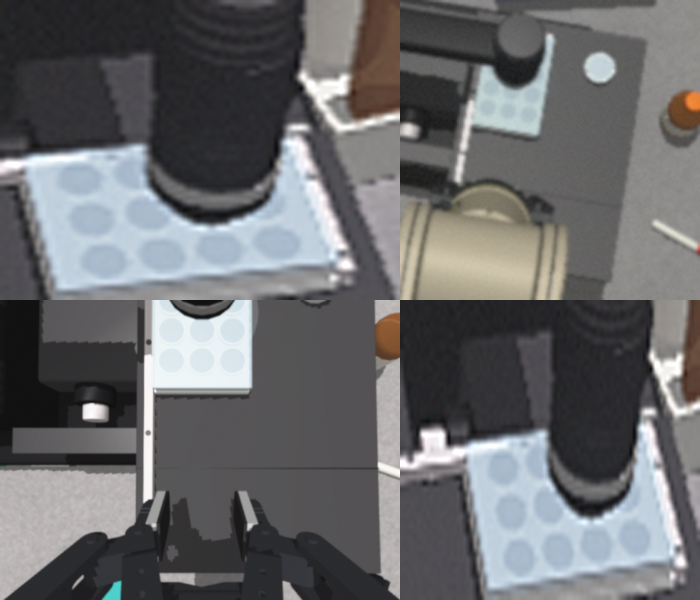

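The plate fills the corner against stop and guide bar in both views, and the gripper is clear. One last numeric check of its end edge for squareness and y-position.

```bash
python3 - <<'E'
from h import *
c=np.array([.9857,-.1687]);n=np.array([.1687,.9857]);S=np.array([647.39,-56.49])
w=load('w9'); g=cv2.GaussianBlur(cv2.cvtColor(w['image'],cv2.COLOR_BGR2GRAY),(3,3),0).astype(int)
L=lambda px,z:np.round([c@(ray(w,[px],z)[0][:2]-S),n@(ray(w,[px],z)[0][:2]-S)],1)
def sub(d,i):
    v=np.abs(d[i-2:i+3]).astype(float); return i+.5+(v@np.arange(-2,3))/v.sum()
for col in (265,290,315,340,365,390):
    d=np.diff(g[125:165,col]); print('end',L((col,125+sub(d,int(np.argmin(d[3:-3]))+3)),140), g[135:160,col][::2])
for row in (40,70,100,130):
    d=np.diff(g[row,380:425]); print('right',L((380+sub(d,int(np.argmin(d[3:-3]))+3),row),160),g[row,226:260])
for row in (180,220,260,300):
    d=np.diff(g[row,232:265]); print('guide',L((232+sub(d,int(np.argmin(d[3:-3]))+3),row),150))
q=readout.sense();print(q['ft_force'],q['time'])
E
```

```text
end [-59.4  32.1] [245 243 225 170 138 158 158 129  82  53  51  66  84]
end [-59.5  17.7] [244 242 225 171 138 158 159 130  84  53  52  71  85]
end [-59.5   3.4] [243 242 225 171 137 157 159 130  84  53  56  76  86]
end [-59.6 -10.9] [243 241 225 172 137 157 159 131  84  53  53  63  77]
end [-59.6 -25.3] [242 241 224 172 137 156 159 131  85  53  52  62  76]
end [-59.7 -39.6] [241 240 224 173 138 156 159 132  85  53  50  57  77]
right [-12.1 -43.3] [ 49  49  50  56  75 105 134 150 155 155 154 153 154 155 157 164 178 199
 217 226 230 233 237 240 241 241 241 242 241 239 235 231 228 227]
right [-28.1 -43.2] [ 49  49  51  60  81 110 132 134 119  98  83  76  75  81  95 122 161 199
 221 229 232 235 239 242 242 243 243 242 243 243 243 243 243 242]
right [-44. -43.] [ 62  64  72  98 150 206 237 247 248 248 247 247 247 248 248 247 246 246
 244 240 239 241 243 244 244 244 244 243 240 236 233 231 231 231]
right [-59.9 -42.9] [ 87  87  92 117 167 218 242 248 248 247 247 247 247 248 248 247 245 246
 244 241 240 243 245 245 245 245 245 245 245 245 245 245 245 245]
guide [-84.2  41.8]
guide [-106.1   41.8]
guide [-127.9   42.1]
guide [-149.6   42.1]
[ 0.36810152 -0.35333877 -0.64932838] 11.3833
```

```bash
python3 -c "
from bench import r
print(r.hand_in())"
```

```text
the job is handed in; nothing more can be done
None
```

The plate is in the corner under the condenser, against both the guide bar and the end stop, and I handed the job in at about 11.4 s. `r.hand_in()` gives no verdict, so this rests on my own measurements.

**What I did:** I pushed the plate sideways with both open fingertips until it met the guide bar. I then pushed it along the bar with the tool tilted back 20° for clearance under the condenser, until the wrist force showed a steady push of about 5 N against the stop. After that I backed the gripper straight off and raised it clear.

**Last checks:**
- **Guide bar:** the plate's outer edge and the bar measured 85 mm apart, against a plate width of 86 mm, so the plate is touching the bar within measuring error.
- **End stop:** while still pushing, the plate's loading end measured 65 mm before the seat, against an ideal 64 mm. No gap to the stop shows in the last side view.
- **Squareness:** within about 0.005 rad.
- **Surroundings:** the dish still looks to be in place. No sign of contact with the condenser, and the wrist force was back to noise level after retreating.

**One check that disagreed:** the final end-edge reading came out at −59.5 mm. My script picked up the lid's top edge but used the stage height, so I used only its slope, for squareness.

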